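Hang the dipper back between its neighbours

ROBOT

A 7-joint arm with a two-finger parallel gripper is mounted at the origin on a cart in front of the work surface, level with it; the furniture and walls round the work are solid. World frame = base frame: x ahead of the robot, y to its left, z up, the work surface at z = 0. Lengths are in m, angles in degrees, forces in N, time in s.
With the tool pointing down it reaches from about 0.425 to 0.875 m from the base axis. Payload 4.7 kg.
Tool frame: the origin (TCP) lies at the very end of the fingers, on their centre line; the grasp point (between the pads) lies 19 mm behind it; z points along the fingers, y is the line along which they close (so a half turn about z gives the same grasp; the last joint's range is limited). The gripper opens to 87 mm and grips with 3 to 60 N. Pads are 19 mm wide; open, the fingers measure 117 mm over their backs; the gripper's body (75 mm by 190 mm) begins 51 mm behind the grasp point.
Start: joints at [-71.499, 18.392, -4.016, 83.108, 1.295, 78.541, -3.26], TCP at [0.198, 0.619, 0.223] pointing down, gripper open.
Joint ranges: [-163.93, 163.93], [-17.29, 119.83], [-79.2, 71.16], [3.27, 140.29], [-89.18, 269.18], [5.43, 117.66], [-154.24, 154.24]. Speed limits (degrees/s): [147.25, 147.25, 180, 180, 180, 180, 180].

INTERFACE

Orientations are given as a 3x3 rotation matrix whose columns are the frame's x, y, z axes.
In Python, from station import status, imaging, job gives the robot as it stands.
- The arm moves only by the shell command python3 -m handwheel 'ROWS'. ROWS is JSON, a list of rows, each an object with "gripper": the opening, from 0 (shut) to 1 (fully open); "linear": the shift along the world's x, y, z in mm, a list of three; "rotation": the turn, a rotation vector about the world's x, y, z in degrees, a list of three. In form: [{"gripper": gripper, "linear": [dx, dy, dz], "rotation": [rx, ry, rz]}, ...]. A call has 1 to 8 rows; each row is the pose to reach, as a shift and turn from the pose commanded when the call began; what a row does not reach only later rows make up. A row lasts 1/10 s, in which the tool goes at most 50 mm and 8.59 degrees, less where a joint would pass 70% of its speed; a pose out of reach is approached as far as the arm can. A call with a gripper value outside its range is refused whole. The fingers move at their own pace and stop on an object; the grip force is fixed at half the most. Time passes only in rows, so rows that repeat a pose let the fingers close. It gives the time, the measured TCP pose, the force, the opening and the grip force at its end, in the units of the state.
- status.sense(): the state, without advancing time (a new reading comes with each control period).
- imaging.read_camera(name): name is "scene" or "side" or "wrist"; returns the picture (400x640x3 uint8, red, green, blue); there is no depth.
- imaging.camera_model(name): a dict with "fovy" (degrees; the focal length in pixels is half the picture's height over the tangent of half this angle, whatever the lens; pixels are square), "cx", "cy" (the principal point, pixels), "distortion" ([k1, k2, p1, p2, k3] as OpenCV has them; the pictures are not rectified), "rvec" (rotation vector, rad) and "tvec" (3), from world to camera coordinates, as OpenCV has them. Camera axes: x right, y down, z forward; pixel columns grow to the right and rows downward; lengths in m; the calibration is good to about 2 mm. A picture is of the moment at which its call begins: read the wrist's pose just before it. camera_model takes no time and is no camera call; for the wrist camera it gives the pose at the moment of the call.
- job.sign_off(): hands the job in; it is judged then, once.
The state is a dict: "time": time; "joints": joint angles; "qvel": joint speeds; "tau": joint torques, N m; "tcp_pos": TCP position; "eef_rot": TCP orientation; "contact_force": force on the tool from outside, world axes, zero at the start; "torque": the same for the moment, N m; "finger_gap": opening from 0.0 (shut) to 1.0 (fully open); "finger_force": force on a finger pad.
Only numpy, scipy, OpenCV 4.12 (cv2) and the standard library are available. Lean on these libraries where they do the work, as an engineer would, in place of code of your own. Each camera call takes 0.05 s, during which the arm holds its last target. There are 200 camera calls.

TASK

Hang the red-gripped dipper on the rack's empty middle seat, between the two hanging dippers: lower it through the gap, feel for the orange seat's slot, and press gently until it has snapped fully home, then let go. Do not force the rack, and leave the two hanging dippers, the mugs and everything else where they are.

Things in the scene. Friction and masses are not known exactly. Their poses are not given: they have to be found in the camera images.
- rack: Fixed rack: wooden base 150x310x14 mm, two posts at y = +-137 mm, 207 mm tall, and a flat aluminium bar between them along y. On the bar stand three U-shaped seats: grey at y = +-64 mm (taken), orange in the middle. The rack may never bear over 25 N in all. Origin: centre of the base's underside; z up, front (robot's side) to -x; turned up to 0.15 rad.
- rack_bar (a point): middle of the bar's top edge, at (20, 0, 200) mm in the rack's frame. The bar is 14 mm thick in x and reaches down to z = 155 mm. A hook rod lying on it, fully home, has its centre at z = 205 mm.
- rack_seat (a point): middle of where the orange seat may stand, at its flat top, (20, 0, 216) mm in the rack's frame. The seat, 45 mm wide, is clamped anywhere up to 11 mm left or right of here; its true place is not measured: feel for it. Its slot, in the seat's middle, runs along x, is 13 mm wide, edges rounded 1.5 mm, open down to the bar. A rod beside it rests with its centre at z = 221 mm.
- rack_catch (a point): height of the two sprung catches at the slot's sides, (20, 0, 210.5) mm in the rack's frame; sideways they move with the seat. They stop a dropping hook rod with its centre at about z = 216 mm; its weight alone does not pass them, a push of about 6 to 10 N snaps it down to the bar, where they hold it.
- dipper_red: Loose steel dipper, red grip, 218 mm tall, 0.10 to 0.17 kg, standing upright on a fixed wooden board 16 mm thick. Cup 46 mm across, 36 high. Origin: centre of the cup's underside; z up; +x from handle to hook side, at the start within 0.6 rad of world +x. Handle: 8 mm rod at x = -25 mm. Hung, it is upright, yaw as the rack's, origin at (32, slot, 40) mm in the rack's frame, cup below the bar.
- dipper_red_hook (a point): middle of the red dipper's hook rod, (-12, 0, 165) mm in its frame. The rod, 10 mm thick, runs along x from the handle to x = 0.5 mm; there a limb goes down to z = 148 mm. Between handle (x = -21) and limb (x = -3.5) are 17.5 mm for the 14 mm bar. Hung, this point lies over the bar's middle.
- dipper_red_grip (a point): grasp point on the red grip, (-30, 0, 201) mm in the dipper's frame. The grip is a block 12 mm thick in x, 20 mm wide in y, from z = 168 to 218 mm. Take it from above, fingers closing along the dipper's x (the finger behind must stay above the hook rod, top at z = 170, and above the seat, whose top ends up level with z = 176 mm) or its y.
- dipper_left: Loose dipper of the same form and axes but with a black grip, hanging by its weight alone in the grey seat at the rack's y = +64 mm; cup from 40 to 76 mm above the table, grip top at 258 mm. Same origin: centre of the cup's underside.
- dipper_right: The same with a black grip, hanging in the grey seat at the rack's y = -64 mm. The cups leave 82 mm between them for the 46 mm cup of the red one.
- mug_striped: Loose cream mug with yellow stripes, 86x120x101 mm, left of the rack; origin under the middle of its outline. Leave it alone.
- mug_green: Loose green and white mug, 78x116x101 mm, left of the rack; origin under the middle of its outline. Leave it alone.
Mind the look-alikes: they are no part of the job. What is shaped like the dipper_red but pink or turquoise is not meant.

How it is judged (in metres and radians):
On the way, in this order (a step that is already met when the one before it is completed fails the run):
1. the red dipper is lifted clear of its board (height (world z) of dipper_red above 0.045 m), for 0.2 s.
2. the red dipper's hook is fully home in the middle seat (z of dipper_red_hook in the frame of rack between 0.2 and 0.2085 m and y of dipper_red_hook in the frame of rack between -0.017 and 0.017 m and x of dipper_red_hook in the frame of rack between 0.008 and 0.032 m and angle between dipper_red's own z axis and vertical below 0.15 rad), for 0.3 s.
At the end, for the whole second after the job is handed in: The red dipper hangs in the middle seat, hook rod fully down (centre below 208.5 mm; 205 is home), within 17 mm of the rack middle, upright within 0.15 rad, at rest, released; both black dippers hang within 12 mm of their places (all of step 2 and linear speed of dipper_red below 0.02 m/s and distance of each of dipper_left, dipper_right from where it was at the start of the episode below 0.012 m); the robot touches nothing.
It fails at once if the rack is loaded with more than 25 N (contact force between rack and anything else above 25 N).
It fails at once if a hanging black dipper is pushed more than 20 mm from its place (distance of any of dipper_left, dipper_right from where it was at the start of the episode above 0.02 m).
It fails at once if a mug is pushed more than 20 mm (distance of any of mug_striped, mug_green from where it was at the start of the episode above 0.02 m).
It also fails if it takes over 72 s, if anything falls off the work surface, if the arm or the gripper's body presses on something with over 40 N, if the wrist force passes 120 N, or if a joint passes its speed limit or range.

## Working session

There is one attempt and no reset: what is moved stays moved. The work goes in short steps, Python scripts to look and compute and a shell command to move; the robot and the scene stay as the last step left them, time stands still between calls to the robot, and variables do not carry over. Pictures are saved under pics/ and viewed, at most 10 in all, crops included, and the job is handed in when it is done.

```bash
mkdir -p pics; cat > h.py <<'E'
import numpy as np, cv2
from station import status, imaging, job
def cam(n):
    m=imaging.camera_model(n); f=200/np.tan(np.radians(m["fovy"])/2)
    K=np.array([[f,0,m["cx"]],[0,f,m["cy"]],[0,0,1.]])
    return K,np.array(m["distortion"],float),np.array(m["rvec"],float),np.array(m["tvec"],float)
def ray(c,p):
    K,d,r,t=c; R=cv2.Rodrigues(r)[0]
    u=cv2.undistortPoints(np.array([[p]],float),K,d)[0,0]
    v=R.T@np.array([u[0],u[1],1]); return -R.T@t.ravel(), v/np.linalg.norm(v)
def atz(c,p,z):
    o,v=ray(c,p); return o+v*(z-o[2])/v[2]
def tri(*cp):
    A=np.zeros((3,3));b=np.zeros(3)
    L=[ray(c,p) for c,p in cp]
    for o,v in L:
        P=np.eye(3)-np.outer(v,v);A+=P;b+=P@o
    x=np.linalg.solve(A,b)
    return x,[np.linalg.norm((np.eye(3)-np.outer(v,v))@(x-o)) for o,v in L]
def proj(c,X):
    K,d,r,t=c; return cv2.projectPoints(np.array(X,float).reshape(-1,1,3),r,t,K,d)[0][:,0]
E
python3 - <<'E'
from h import *
a=imaging.read_camera("scene");b=imaging.read_camera("side")
cv2.imwrite("raw_scene.png",a[...,::-1]);cv2.imwrite("raw_side.png",b[...,::-1])
cv2.imwrite("pics/scene.png",a[...,::-1]);cv2.imwrite("pics/side.png",b[...,::-1])
for n in("scene","side"):
    c=cam(n);o,v=ray(c,(320,200));print(n,o,v)
print(status.sense())
E
```

```text
scene [-0.09383914 -0.7477642   1.05792565] [ 0.43685347  0.56659811 -0.69865988]
side [ 0.12814951 -0.75375546  0.83886899] [ 0.3407897   0.69213792 -0.63624483]
{'time': 0.1, 'joints': array([-71.50009265,  18.43301792,  -4.01794506,  83.16737089,
         1.295281  ,  78.54120304,  -3.26001607]), 'qvel': array([-0.0267982 , -0.18961542, -0.06680737, -0.12219573, -0.02306517,
       -0.00793474, -0.09301198]), 'tau': array([-6.02929667e-04, -4.92570233e+01, -4.05895757e-01, -3.13398099e+01,
       -6.42083609e-02,  3.94163327e-02,  6.63381320e-05]), 'tcp_pos': array([0.19740945, 0.61878026, 0.2215963 ]), 'eef_rot': array([[-9.52725185e-01,  3.03833079e-01, -4.27873384e-04],
       [ 3.03833367e-01,  9.52723797e-01, -1.62831952e-03],
       [-8.70921784e-05, -1.68134323e-03, -9.99998583e-01]]), 'contact_force': array([-0.22114434,  0.17247258, -0.08358492]), 'torque': array([-0.00829527, -0.07217932,  0.0064416 ]), 'finger_force': 0.0, 'finger_gap': 0.9994077555256771}
```

View pics/scene.png

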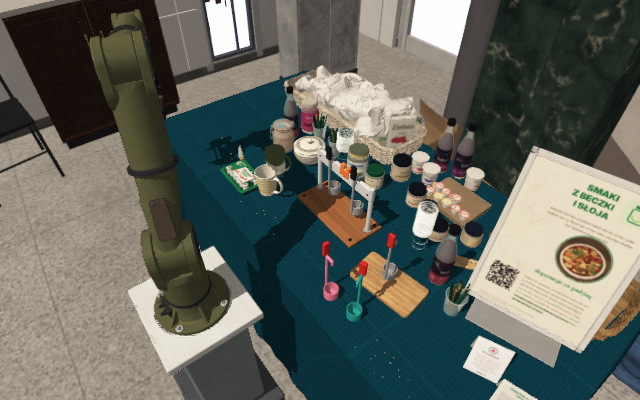

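View pics/side.png

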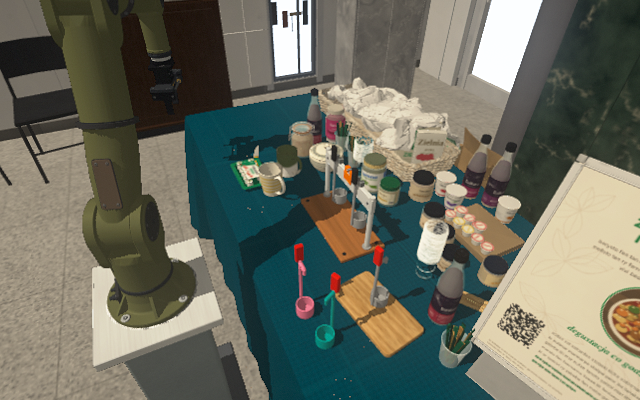

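Three could be taken for the target: a pink dipper (scene 326,250), a turquoise one (scene 362,270), and a steel one with a red grip on the board (scene 391,242). I choose the steel one and check it in a crop.

```bash
python3 - <<'E'
from h import *
a=cv2.imread("raw_scene.png");b=cv2.imread("raw_side.png")
def cr(i,x,y,w,h,s): return cv2.resize(i[y:y+h,x:x+w],None,fx=s,fy=s,interpolation=cv2.INTER_CUBIC)
# each 400x600: w=80,h=120? rack
cv2.imwrite("pics/c1.png",np.hstack([cr(a,350,225,80,80,5),cr(b,340,240,80,80,5)]))
cv2.imwrite("pics/c2.png",np.hstack([cr(a,295,135,100,115,4),cr(b,295,145,100,115,4)]))
E
```

```text
(no output)
```

View pics/c1.png

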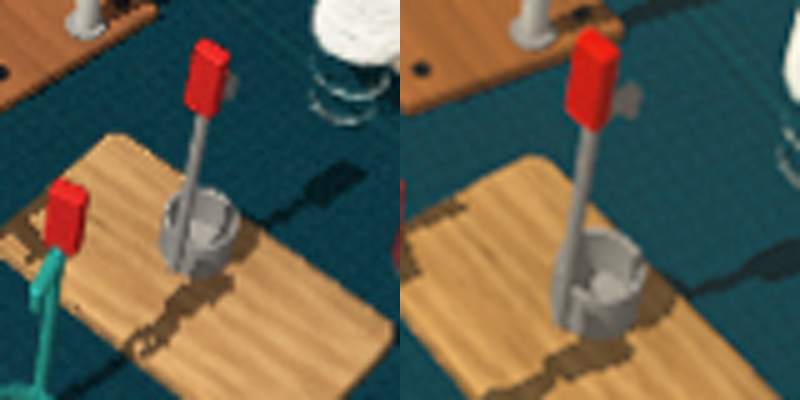

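View pics/c2.png

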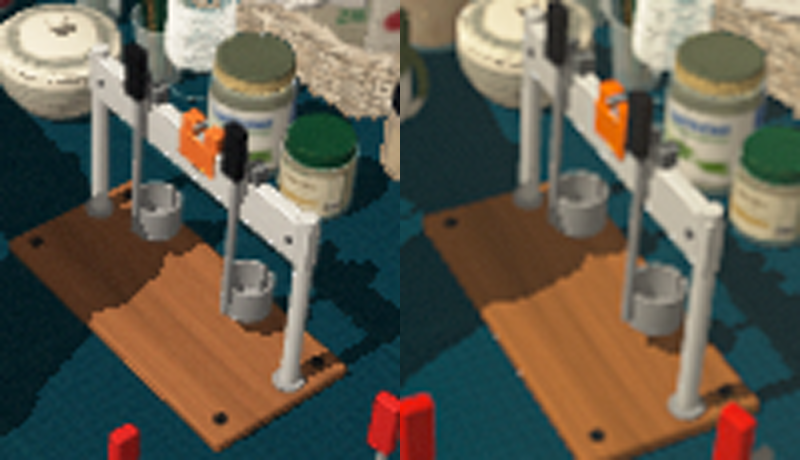

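```bash
cat > fit1.py <<'E'
from h import *
from scipy.optimize import least_squares
S,D=cam("scene"),cam("side")
o=lambda x0,y0,s,p:(x0+(p[0]+.5)/s-.5,y0+(p[1]+.5)/s-.5)
def fit(obs,x0,z0):
    def X(q,P): c,s=np.cos(q[2]),np.sin(q[2]); return np.array([q[0]+c*P[0]-s*P[1],q[1]+s*P[0]+c*P[1],q[3]+P[2]])
    f=lambda q:np.concatenate([(proj(c,X(q,P))[0]-p) for c,P,p in obs])
    r=least_squares(f,list(x0)+[z0],loss="soft_l1");print(np.round(r.x,4),"yaw",np.degrees(r.x[2]));print(np.round(f(r.x).reshape(-1,2),1).tolist());return r.x
a=lambda p:o(295,135,4,p); b=lambda p:o(295,145,4,(p[0]-400,p[1]))
m=.001
R=[(S,(-.075,.155,.014),a((10,241))),(S,(-.075,-.155,.014),a((217,450))),(S,(.075,-.155,.014),a((345,370))),
(S,(.02,-.137,.207),a((304,218))),(S,(.02,.137,.207),a((100,52))),
(D,(-.075,.155,.014),b((423,222))),(D,(.075,-.155,.014),b((757,403))),(D,(.02,-.137,.207),b((708,210)))]
g=atz(S,R[0][2],.014);print(g)
print("rack");fit(R,(.55,0,0),0)
a=lambda p:o(350,225,5,p); b=lambda p:o(340,240,5,(p[0]-400,p[1]))
print("grip top",tri((S,a((212,47))),(D,b((597,38)))))
print("handle under grip z168",tri((S,a((201,116))),(D,b((590,130)))))
print("cup rim centre",tri((S,a((203,212))),(D,b((608,258)))))
E
python3 fit1.py
```

```text
[0.50701475 0.17247501 0.014     ]
rack
[ 0.5854  0.0297 -0.0143 -0.0119] yaw -0.8203193760949457
[[-0.7, -0.3], [-0.7, -1.2], [0.2, -0.9], [0.5, 0.4], [-0.1, -0.5], [-0.4, -0.1], [0.2, 1.0], [0.2, 1.6]]
grip top (array([ 0.49386859, -0.30398587,  0.24070372]), [np.float64(0.001527042380004438), np.float64(0.0015270423800044983)])
handle under grip z168 (array([ 0.50250334, -0.29918113,  0.17081739]), [np.float64(0.0014376727710780966), np.float64(0.0014376727710781769)])
cup rim centre (array([ 0.53502163, -0.29051331,  0.04505753]), [np.float64(0.0020935814994944126), np.float64(0.0020935814994943337)])
```

The crop shows a steel cup and rod with a red grip on the board, so it is the right dipper. The measured heights, 0.24 for the grip top and 0.045 for the rim, agree with the text within about 7 mm. The orange seat is on the bar at about scene (345,170). Next I move to look from close by.

```bash
python3 -m handwheel '[{"gripper":1,"linear":[200,-340,160],"rotation":[0,0,-54]},{"gripper":1,"linear":[200,-340,160],"rotation":[0,0,-54]},{"gripper":1,"linear":[200,-340,160],"rotation":[0,0,-54]},{"gripper":1,"linear":[200,-340,160],"rotation":[0,0,-54]},{"gripper":1,"linear":[200,-340,160],"rotation":[0,0,-54]},{"gripper":1,"linear":[200,-340,160],"rotation":[0,0,-54]},{"gripper":1,"linear":[200,-340,160],"rotation":[0,0,-54]},{"gripper":1,"linear":[200,-340,160],"rotation":[0,0,-54]}]'
```

```text
time: 0.9
tcp_pos: [0.386, 0.2978, 0.3735]
eef_rot: [[-0.313, 0.95, -0.0], [0.95, 0.313, 0.0], [0.0, -0.0, -1.0]]
contact_force: [1.1, 0.7, 1.0]
finger_gap: 1.001
finger_force: 0.0
```

```bash
python3 -m handwheel '[{"gripper":1,"linear":[70,-390,20],"rotation":[0,0,0]},{"gripper":1,"linear":[70,-390,20],"rotation":[0,0,0]},{"gripper":1,"linear":[70,-390,20],"rotation":[0,0,0]},{"gripper":1,"linear":[70,-390,20],"rotation":[0,0,0]},{"gripper":1,"linear":[70,-390,20],"rotation":[0,0,0]},{"gripper":1,"linear":[70,-390,20],"rotation":[0,0,0]},{"gripper":1,"linear":[70,-390,20],"rotation":[0,0,0]},{"gripper":1,"linear":[70,-390,20],"rotation":[0,0,0]}]'
python3 - <<'E'
from h import *
c=cam("wrist")
print(ray(c,(320,200)), proj(c,[(.497,-.302,.217),(.585,.03,.0),(.605,.03,.216)]))
import pickle
E
```

```text
time: 1.7
tcp_pos: [0.4552, -0.0928, 0.3929]
eef_rot: [[-0.313, 0.95, 0.0], [0.95, 0.313, 0.001], [0.0, 0.001, -1.0]]
contact_force: [0.7, 0.0, -0.3]
finger_gap: 1.003
finger_force: 0.0
(array([ 0.43388208, -0.02993327,  0.55533504]), array([ 0.07656946, -0.24167793, -0.96733081])) [[299.54609061 356.16920641]
 [423.46171069 105.18413492]
 [507.97821337 107.85888767]]
```

```bash
cat > snap.py <<'E'
from h import *
import sys,pickle
c=cam("wrist");a=imaging.read_camera("wrist");n=sys.argv[1]
cv2.imwrite(f"raw_{n}.png",a[...,::-1]);pickle.dump(c,open(n+".pkl","wb"))
print(np.round(proj(c,[(.497,-.302,.217),(.585,.03,.0),(.605,.03,.216)])))
E
python3 snap.py w1
python3 -m handwheel '[{"gripper":1,"linear":[20,-160,0],"rotation":[0,0,0]},{"gripper":1,"linear":[20,-160,0],"rotation":[0,0,0]},{"gripper":1,"linear":[20,-160,0],"rotation":[0,0,0]},{"gripper":1,"linear":[20,-160,0],"rotation":[0,0,0]},{"gripper":1,"linear":[20,-160,0],"rotation":[0,0,0]}]'
python3 snap.py w2
python3 - <<'E'
import cv2,numpy as np
a=cv2.imread("raw_w1.png");b=cv2.imread("raw_w2.png")
cv2.imwrite("pics/w12.png",cv2.resize(np.vstack([a,b]),None,fx=.75,fy=.75,interpolation=cv2.INTER_AREA))
E
```

```text
[[300. 356.]
 [423. 105.]
 [508. 108.]]
time: 2.25
tcp_pos: [0.4746, -0.2526, 0.3924]
eef_rot: [[-0.309, 0.951, -0.002], [0.951, 0.309, -0.002], [-0.001, -0.002, -1.0]]
contact_force: [-0.0, 0.3, -0.4]
finger_gap: 1.003
finger_force: 0.0
[[328. 229.]
 [453.  -8.]
 [571. -86.]]
```

View pics/w12.png

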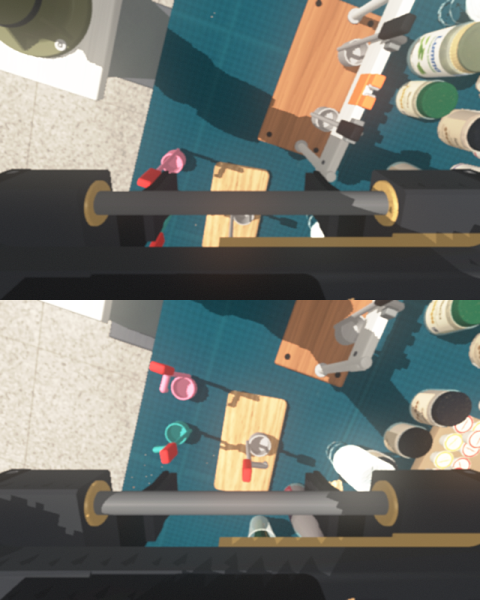

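View w12: the upper half (w1) shows the rack with the orange seat near raw (490,122). The lower half (w2) shows the red dipper, its grip near raw (329,226) and its cup near (347,193), with pink and turquoise to its left. I take one more view from 100 mm on.

```bash

python3 -m handwheel '[{"gripper":1,"linear":[0,-90,0],"rotation":[0,0,0]},{"gripper":1,"linear":[0,-90,0],"rotation":[0,0,0]},{"gripper":1,"linear":[0,-90,0],"rotation":[0,0,0]},{"gripper":1,"linear":[0,-90,0],"rotation":[0,0,0]}]'
python3 snap.py w3
python3 - <<'E'
from h import *
S=cam("scene");print("pink,turq cups",atz(S,(330,291),.02),atz(S,(355,312),.02))
a,b,d=[cv2.imread(f"raw_w{i}.png") for i in(1,2,3)]
cr=lambda i,x,y,w,h,s: cv2.resize(i[y:y+h,x:x+w],None,fx=s,fy=s,interpolation=cv2.INTER_CUBIC)
import pickle
p=np.round(proj(pickle.load(open("w3.pkl","rb")),[(.497,-.302,.217)])[0]).astype(int);print(p)
x3,y3=max(p[0]-30,0),max(p[1]-60,0);print("w3 crop",x3,y3)
L=np.vstack([cr(b,300,165,80,75,4),cr(d,x3,y3,80,75,4)])
cv2.imwrite("pics/c3.png",np.hstack([L,cr(a,340,0,240,300,2)[:600]]))
E
```

```text
time: 2.7
tcp_pos: [0.4755, -0.3395, 0.3922]
eef_rot: [[-0.314, 0.95, -0.001], [0.95, 0.314, 0.001], [0.002, -0.001, -1.0]]
contact_force: [0.6, 0.5, -0.1]
finger_gap: 1.003
finger_force: 0.0
[[ 354.  151.]
 [ 478.  -72.]
 [ 624. -207.]]
pink,turq cups [ 0.34217582 -0.23465005  0.02      ] [ 0.35561025 -0.33374418  0.02      ]
[354 151]
w3 crop 324 91
```

View pics/c3.png

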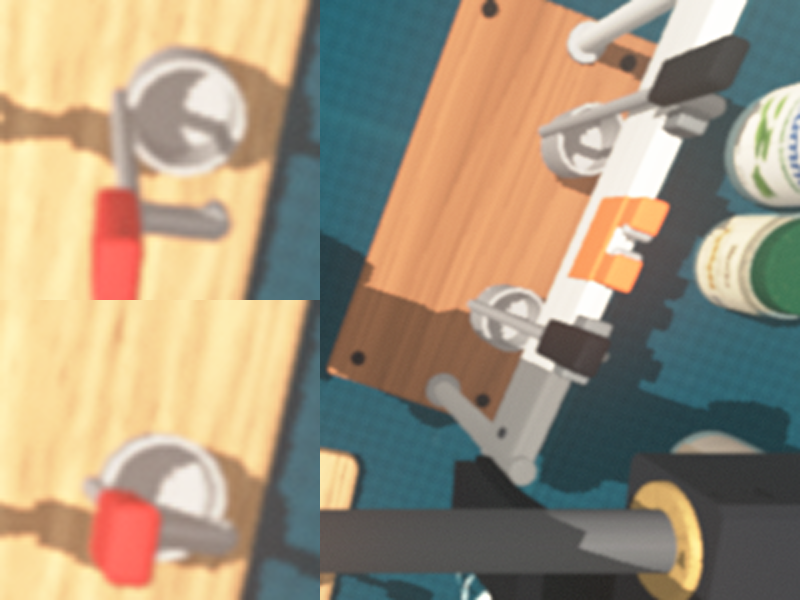

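```bash
cat > fit2.py <<'E'
import sys,pickle,io,contextlib
with contextlib.redirect_stdout(io.StringIO()): from fit1 import *
W1,W2,W3=[pickle.load(open(f"w{i}.pkl","rb")) for i in(1,2,3)]
a=lambda p:o(300,165,4,p); b=lambda p:o(324,91,4,(p[0],p[1]-300)); c=lambda p:o(340,0,2,(p[0]-320,p[1]))
print("tri rim",tri((W2,a((186,110))),(W3,b((164,497)))),"hook end",tri((W2,a((215,217))),(W3,b((225,537)))))
sa=lambda p:o(350,225,5,p); sb=lambda p:o(340,240,5,(p[0]-400,p[1]))
q=fit([(W2,(0,0,.036),a((186,110))),(W3,(0,0,.036),b((164,497))),(W2,(.0025,0,.168),a((215,217))),(W3,(.0025,0,.168),b((225,537)))],(.53,-.29,.3),.016)
T=lambda P:[q[0]+np.cos(q[2])*P[0]-np.sin(q[2])*P[1],q[1]+np.sin(q[2])*P[0]+np.cos(q[2])*P[1],q[3]+P[2]]
C=[T((x,y,z)) for z in(.168,.218) for x,y in((-.036,.01),(-.024,.01),(-.024,-.01),(-.036,-.01))]
print("w2 crop",((proj(W2,C)-(300,165))*4).round().tolist());print("w3 crop",((proj(W3,C)-(324,91))*4+(0,300)).round().tolist())
print("grip",T((-.03,0,.201)))
print("rack w1")
F=[(W1,(-.075,-.155,.014),c((330,372))),(W1,(.02,-.137,.207),c((522,470)))]
# screw/black dots and post foot as checks; bar dippers: handle tops etc.
F+=[(S,P,p) if C is S else (D,P,p) for C,P,p in R]
q=fit(F,(.585,.03,0),0)
E
python3 fit2.py
```

```text
tri rim (array([ 0.5289357 , -0.29523685,  0.03674385]), [np.float64(0.0005036008109773365), np.float64(0.00050360081097743)]) hook end (array([ 0.52857857, -0.29538045,  0.17371971]), [np.float64(0.0010808255223527254), np.float64(0.0010808255223525027)])
[ 0.5281 -0.2946 -0.6598  0.0018] yaw -37.80342650233813
[[-0.0, -0.3], [-0.6, -0.6], [1.5, 0.3], [-0.5, 0.3]]
w2 crop [[177.0, 94.0], [199.0, 127.0], [143.0, 164.0], [120.0, 132.0], [189.0, 138.0], [215.0, 175.0], [150.0, 216.0], [124.0, 180.0]]
w3 crop [[180.0, 401.0], [203.0, 437.0], [142.0, 478.0], [119.0, 442.0], [208.0, 403.0], [234.0, 445.0], [164.0, 492.0], [138.0, 450.0]]
grip [np.float64(0.5044170679537435), np.float64(-0.27620875725534005), np.float64(0.2028494478398)]
rack w1
[ 0.5823  0.0236 -0.0082 -0.005 ] yaw -0.4716602728388912
[[-1.4, -0.3], [-0.1, -0.6], [-0.6, -0.2], [0.2, -1.0], [1.1, -1.0], [1.5, 0.1], [0.1, -0.9], [-0.7, -0.3], [0.9, 0.8], [0.9, 1.1]]
```

```bash
sed -i 's|^q=fit(\[(W2.*|q=fit([(W2,(0,0,.036),a((186,110))),(W3,(0,0,.036),b((164,497))),(W2,(.0025,0,.168),a((215,217))),(W3,(.0025,0,.168),b((225,537))),(W2,(-.024,0,.168),a((142,217))),(W3,(-.024,0,.17),b((160,521))),(W2,(-.025,0,.0),a((121,95))),(W3,(-.025,0,.0),b((93,487))),(S,(-.03,0,.218),sa((211,46))),(D,(-.03,0,.218),sb((597,38)))],(.53,-.29,.3),.016)|' fit2.py; python3 fit2.py
```

```text
tri rim (array([ 0.5289357 , -0.29523685,  0.03674385]), [np.float64(0.0005036008109773365), np.float64(0.00050360081097743)]) hook end (array([ 0.52857857, -0.29538045,  0.17371971]), [np.float64(0.0010808255223527254), np.float64(0.0010808255223525027)])
[ 0.5275 -0.2939  0.2232  0.0152] yaw 12.790082473075868
[[0.4, 1.2], [0.3, -0.5], [3.3, 1.6], [2.4, -0.8], [-1.3, -0.4], [-5.3, 1.1], [-0.1, -1.6], [-0.6, -1.3], [0.3, -0.0], [0.1, 1.3]]
w2 crop [[97.0, 177.0], [139.0, 181.0], [132.0, 247.0], [91.0, 243.0], [98.0, 234.0], [146.0, 238.0], [138.0, 312.0], [91.0, 308.0]]
w3 crop [[97.0, 482.0], [141.0, 486.0], [132.0, 560.0], [89.0, 555.0], [113.0, 497.0], [164.0, 502.0], [154.0, 586.0], [104.0, 581.0]]
grip [np.float64(0.49826051813215), np.float64(-0.30053915491075195), np.float64(0.21619465394485685)]
rack w1
[ 0.5823  0.0236 -0.0082 -0.005 ] yaw -0.4716602728388912
[[-1.4, -0.3], [-0.1, -0.6], [-0.6, -0.2], [0.2, -1.0], [1.1, -1.0], [1.5, 0.1], [0.1, -0.9], [-0.7, -0.3], [0.9, 0.8], [0.9, 1.1]]
```

```bash

python3 -m handwheel '[{"gripper":1,"linear":[23,41,-60],"rotation":[0,0,-5.5]},{"gripper":1,"linear":[23,41,-110],"rotation":[0,0,-5.5]},{"gripper":0.6,"linear":[23,41,-130],"rotation":[0,0,-5.5]},{"gripper":0.6,"linear":[23,41,-130],"rotation":[0,0,-5.5]},{"gripper":0.6,"linear":[23,41,-130],"rotation":[0,0,-5.5]},{"gripper":0.6,"linear":[23,41,-130],"rotation":[0,0,-5.5]}]'
python3 -c "
from h import *
s=status.sense();print(s['tcp_pos'],s['eef_rot'])"
```

```text
time: 3.35
tcp_pos: [0.4998, -0.2997, 0.2659]
eef_rot: [[-0.223, 0.975, 0.004], [0.975, 0.223, -0.001], [-0.002, 0.004, -1.0]]
contact_force: [0.6, -0.0, 0.6]
finger_gap: 0.72
finger_force: 0.0
[ 0.49980524 -0.2997276   0.26592656] [[-0.22260819  0.97489891  0.00420845]
 [ 0.97490526  0.2226157  -0.00140521]
 [-0.0023068   0.00379003 -0.99999016]]
```

```bash

python3 -m handwheel '[{"gripper":0.6,"linear":[-1.5,-1,-30],"rotation":[0,0,0]},{"gripper":0.6,"linear":[-1.5,-1,-60],"rotation":[0,0,0]},{"gripper":0.6,"linear":[-1.5,-1,-60],"rotation":[0,0,0]},{"gripper":0.6,"linear":[-1.5,-1,-60],"rotation":[0,0,0]}]'
python3 snap.py w4
python3 -c "
import cv2,numpy as np
a=cv2.imread('raw_w4.png');cv2.imwrite('pics/w4.png',a)"
```

```text
time: 3.75
tcp_pos: [0.4978, -0.3012, 0.2051]
eef_rot: [[-0.221, 0.975, 0.002], [0.975, 0.221, -0.001], [-0.002, 0.002, -1.0]]
contact_force: [1.0, -0.0, 1.4]
finger_gap: 0.602
finger_force: 0.0
[[ 320.  256.]
 [ 502. -169.]
 [1003. -810.]]
```

View pics/w4.png

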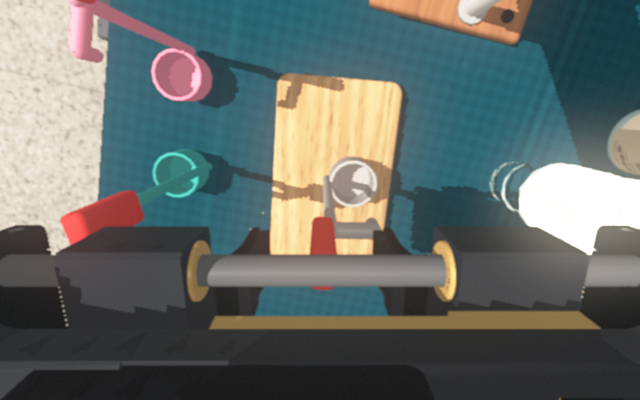

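The red grip stands centred between the fingers at (322,255), and its hook rod at row 229 lies along the closing line. I close on it.

```bash

python3 -m handwheel '[{"gripper":0,"linear":[0,0,-1],"rotation":[0,0,0]},{"gripper":0,"linear":[0,0,-1],"rotation":[0,0,0]},{"gripper":0,"linear":[0,0,-1],"rotation":[0,0,0]},{"gripper":0,"linear":[0,0,-1],"rotation":[0,0,0]},{"gripper":0,"linear":[0,0,-1],"rotation":[0,0,0]},{"gripper":0,"linear":[0,0,-1],"rotation":[0,0,0]},{"gripper":0,"linear":[0,0,-1],"rotation":[0,0,0]}]'
```

```text
time: 4.5
tcp_pos: [0.4972, -0.3002, 0.202]
eef_rot: [[-0.222, 0.975, 0.001], [0.975, 0.222, -0.0], [-0.0, 0.0, -1.0]]
contact_force: [0.5, -0.2, 0.3]
finger_gap: 0.136
finger_force: 29.9
```

```bash

python3 -m handwheel '[{"gripper":0,"linear":[0,0,20],"rotation":[0,0,0]},{"gripper":0,"linear":[0,0,50],"rotation":[0,0,0]},{"gripper":0,"linear":[0,0,90],"rotation":[0,0,0]},{"gripper":0,"linear":[0,0,90],"rotation":[0,0,0]},{"gripper":0,"linear":[0,0,90],"rotation":[0,0,0]}]'
python3 -m handwheel '[{"gripper":0,"linear":[0,40,0],"rotation":[0,0,0]},{"gripper":0,"linear":[0,80,0],"rotation":[0,0,-3]},{"gripper":0,"linear":[0,120,0],"rotation":[0,0,-6]},{"gripper":0,"linear":[0,160,0],"rotation":[0,0,-9]},{"gripper":0,"linear":[0,200,0],"rotation":[0,0,-13]},{"gripper":0,"linear":[0,240,0],"rotation":[0,0,-13]},{"gripper":0,"linear":[10,270,0],"rotation":[0,0,-13]},{"gripper":0,"linear":[10,270,0],"rotation":[0,0,-13]}]'
python3 snap.py w5
```

```text
time: 5.0
tcp_pos: [0.4971, -0.3004, 0.2922]
eef_rot: [[-0.222, 0.975, 0.001], [0.975, 0.222, -0.0], [-0.0, 0.001, -1.0]]
contact_force: [-0.1, -0.2, -1.8]
finger_gap: 0.137
finger_force: 30.0
time: 5.8
tcp_pos: [0.5066, -0.0236, 0.2899]
eef_rot: [[-0.006, 1.0, -0.003], [1.0, 0.006, 0.001], [0.001, -0.003, -1.0]]
contact_force: [-0.8, 0.9, -1.5]
finger_gap: 0.131
finger_force: 30.0
[[309. 495.]
 [382. 122.]
 [465. 132.]]
```

```bash
python3 -c "
import cv2
a=cv2.imread('raw_w5.png')[0:260,270:590];cv2.imwrite('pics/c5.png',cv2.resize(a,None,fx=2.5,fy=2.3,interpolation=cv2.INTER_CUBIC))"
```

```text
(no output)
```

View pics/c5.png

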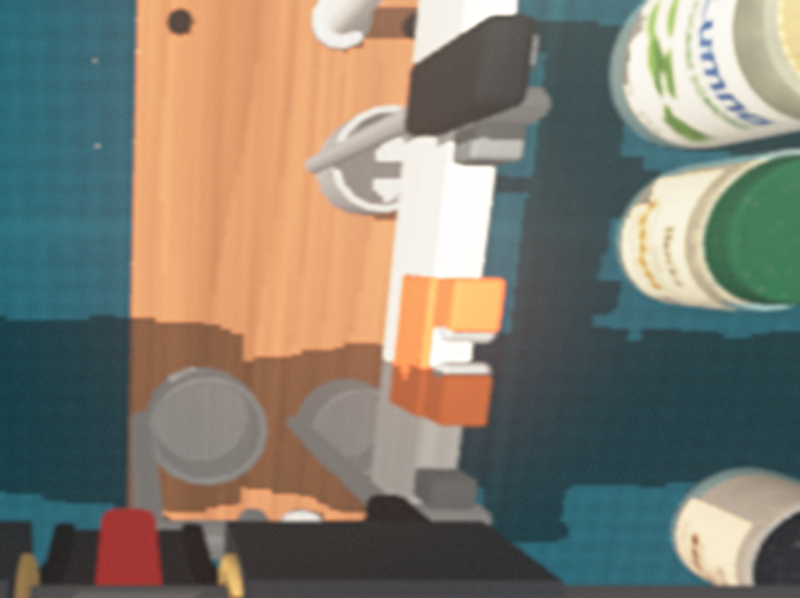

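```bash
python3 - <<'E'
from h import *
import pickle
W=pickle.load(open("w5.pkl","rb"));W1=pickle.load(open("w1.pkl","rb"))
a=lambda x,y:(270+(x+.5)/2.5-.5,(y+.5)/2.3-.5)
c=lambda x,y:(340+(x-320+.5)/2-.5,(y+.5)/2-.5)
for n,p in dict(rearL=(505,279),frontL=(441,278),rearR=(490,426),frontR=(427,414),slotL=(492,333),slotR=(490,373)).items(): print(n,atz(W,a(*p),.216))
print("w1 rearL",atz(W1,c(669,205),.216),"rearR",atz(W1,c(631,292),.216))
print("tri rearL",tri((W,a(505,279)),(W1,c(669,205))),"rearR",tri((W,a(490,426)),(W1,c(631,292))))
print("rim",atz(W,a(207,425),.142))
# base front edge & bar
print("base front edge",atz(W,a(136,20),.014),atz(W,a(127,480),.014),"bar front top",atz(W,a(372,480),.2),atz(W,a(388,330),.2), atz(W,a(417,10),.2))
print("bar front bottom?",atz(W,a(372,480),.155),atz(W,a(388,330),.155),"rear top",atz(W,a(495,170),.2),atz(W,a(487,265),.2))
E
```

```text
rearL [0.60844661 0.03705865 0.216     ]
frontL [0.59102413 0.03724638 0.216     ]
rearR [ 0.60934657 -0.00737577  0.216     ]
frontR [ 0.59104745 -0.0037057   0.216     ]
slotL [0.60669747 0.02120479 0.216     ]
slotR [0.60749843 0.00911916 0.216     ]
w1 rearL [0.60843132 0.03663763 0.216     ] rearR [ 0.60913042 -0.00702991  0.216     ]
tri rearL (array([0.60926161, 0.0369957 , 0.21425648]), [np.float64(6.280549791687543e-05), np.float64(6.28054979167649e-05)]) rearR (array([ 0.60878647, -0.00712552,  0.21695608]), [np.float64(0.00013767211169081445), np.float64(0.0001376721116908361)])
rim [ 0.53551409 -0.02332629  0.142     ]
base front edge [0.50811842 0.15955775 0.014     ] [ 0.50520313 -0.08377915  0.014     ] bar front top [ 0.58183749 -0.02959416  0.2       ] [0.58268389 0.02051906 0.2       ] [0.58286994 0.11295829 0.2       ]
bar front bottom? [ 0.59523255 -0.04248871  0.155     ] [0.5962299  0.01656205 0.155     ] rear top [0.60874884 0.06910762 0.2       ] [0.60963401 0.0409367  0.2       ]
```

w5 shows the seat's slot centre at y≈0.0150. Its top triangulates to z≈0.2155, as the text says, and its width to 44 mm. The bar's middle is at x≈0.602, and the held cup is where it was predicted.

```bash

python3 -c "
from h import *
s=status.sense();print(s['tcp_pos'],s['eef_rot'][:,1],s['contact_force'])"
python3 -m handwheel '[{"gripper":0,"linear":[0,20,-10],"rotation":[0,0,0]},{"gripper":0,"linear":[0,40,-20],"rotation":[0,0,0]},{"gripper":0,"linear":[0,40,-20],"rotation":[0,0,0]},{"gripper":0,"linear":[0,40,-20],"rotation":[0,0,0]},{"gripper":0,"linear":[0,40,-20],"rotation":[0,0,0]},{"gripper":0,"linear":[0,40,-20],"rotation":[0,0,0]}]'
```

```text
[ 0.50620365 -0.02715869  0.2900203 ] [ 0.99999192  0.00227606 -0.00331343] [-1.18179053 -0.09255472 -1.48563197]
time: 6.45
tcp_pos: [0.5071, 0.0083, 0.2722]
eef_rot: [[0.006, 1.0, 0.0], [1.0, -0.006, -0.0], [-0.0, 0.0, -1.0]]
contact_force: [0.0, 0.0, -1.1]
finger_gap: 0.136
finger_force: 30.0
```

```bash

python3 -m handwheel '[{"gripper":0,"linear":[0,6,0],"rotation":[0,0,0]},{"gripper":0,"linear":[15,6,0],"rotation":[0,0,0]},{"gripper":0,"linear":[30,6,0],"rotation":[0,0,0]},{"gripper":0,"linear":[45,6,0],"rotation":[0,0,0]},{"gripper":0,"linear":[60,6,0],"rotation":[0,0,0]},{"gripper":0,"linear":[72,6,0],"rotation":[0,0,0]},{"gripper":0,"linear":[72,6,0],"rotation":[0,0,0]},{"gripper":0,"linear":[72,6,0],"rotation":[0,0,0]}]'
python3 -m handwheel '[{"gripper":0,"linear":[1,0,0],"rotation":[0,0,0]},{"gripper":0,"linear":[2,0,0],"rotation":[0,0,0]},{"gripper":0,"linear":[3,0,0],"rotation":[0,0,0]},{"gripper":0,"linear":[4,0,0],"rotation":[0,0,0]},{"gripper":0,"linear":[4,0,0],"rotation":[0,0,0]},{"gripper":0,"linear":[4,0,0],"rotation":[0,0,0]}]'
```

```text
time: 7.25
tcp_pos: [0.5787, 0.0157, 0.2717]
eef_rot: [[0.004, 1.0, -0.001], [1.0, -0.004, -0.001], [-0.001, -0.001, -1.0]]
contact_force: [-0.2, -0.6, -1.8]
finger_gap: 0.135
finger_force: 30.0
time: 7.85
tcp_pos: [0.583, 0.0158, 0.2719]
eef_rot: [[0.003, 1.0, 0.0], [1.0, -0.003, -0.0], [-0.0, 0.0, -1.0]]
contact_force: [-0.4, -0.3, -0.9]
finger_gap: 0.133
finger_force: 30.0
```

```bash

python3 -m handwheel '[{"gripper":0,"linear":[1,0,0],"rotation":[0,0,0]},{"gripper":0,"linear":[2,0,0],"rotation":[0,0,0]},{"gripper":0,"linear":[2,0,0],"rotation":[0,0,0]},{"gripper":0,"linear":[2,0,0],"rotation":[0,0,0]}]'
python3 -m handwheel '[{"gripper":0,"linear":[1,0,0],"rotation":[0,0,0]},{"gripper":0,"linear":[1,0,0],"rotation":[0,0,0]},{"gripper":0,"linear":[1,0,0],"rotation":[0,0,0]}]'
python3 -m handwheel '[{"gripper":0,"linear":[1,0,0],"rotation":[0,0,0]},{"gripper":0,"linear":[1,0,0],"rotation":[0,0,0]},{"gripper":0,"linear":[1,0,0],"rotation":[0,0,0]}]'
```

```text
time: 8.25
tcp_pos: [0.585, 0.0157, 0.2719]
eef_rot: [[0.003, 1.0, -0.0], [1.0, -0.003, -0.0], [-0.0, -0.0, -1.0]]
contact_force: [0.6, 0.1, -1.4]
finger_gap: 0.136
finger_force: 30.0
time: 8.55
tcp_pos: [0.5859, 0.0157, 0.2719]
eef_rot: [[0.003, 1.0, -0.0], [1.0, -0.003, -0.0], [-0.0, -0.0, -1.0]]
contact_force: [-0.3, 0.5, -0.3]
finger_gap: 0.136
finger_force: 30.0
time: 8.85
tcp_pos: [0.5864, 0.0158, 0.2719]
eef_rot: [[0.003, 1.0, -0.001], [1.0, -0.003, 0.0], [0.0, -0.001, -1.0]]
contact_force: [-3.6, -0.9, -0.4]
finger_gap: 0.135
finger_force: 30.0
```

```bash

python3 -m handwheel '[{"gripper":0,"linear":[-2.5,-0.5,0],"rotation":[0,0,0]},{"gripper":0,"linear":[-2.5,-0.5,-8],"rotation":[0,0,0]},{"gripper":0,"linear":[-2.5,-0.5,-16],"rotation":[0,0,0]},{"gripper":0,"linear":[-2.5,-0.5,-24],"rotation":[0,0,0]},{"gripper":0,"linear":[-2.5,-0.5,-26],"rotation":[0,0,0]},{"gripper":0,"linear":[-2.5,-0.5,-26],"rotation":[0,0,0]},{"gripper":0,"linear":[-2.5,-0.5,-26],"rotation":[0,0,0]}]'
python3 -m handwheel '[{"gripper":0,"linear":[0,0,-1],"rotation":[0,0,0]},{"gripper":0,"linear":[0,0,-2],"rotation":[0,0,0]},{"gripper":0,"linear":[0,0,-3],"rotation":[0,0,0]},{"gripper":0,"linear":[0,0,-3],"rotation":[0,0,0]},{"gripper":0,"linear":[0,0,-3],"rotation":[0,0,0]}]'
python3 -m handwheel '[{"gripper":0,"linear":[0,0,-1],"rotation":[0,0,0]},{"gripper":0,"linear":[0,0,-1.5],"rotation":[0,0,0]},{"gripper":0,"linear":[0,0,-1.5],"rotation":[0,0,0]},{"gripper":0,"linear":[0,0,-1.5],"rotation":[0,0,0]}]'
```

```text
time: 9.55
tcp_pos: [0.5847, 0.0152, 0.246]
eef_rot: [[0.003, 1.0, 0.0], [1.0, -0.003, -0.0], [-0.0, 0.0, -1.0]]
contact_force: [-1.0, 0.2, -1.0]
finger_gap: 0.14
finger_force: 30.0
time: 10.05
tcp_pos: [0.5845, 0.0153, 0.2429]
eef_rot: [[0.003, 1.0, 0.0], [1.0, -0.003, 0.0], [0.0, 0.0, -1.0]]
contact_force: [0.7, 1.0, -1.4]
finger_gap: 0.134
finger_force: 30.0
time: 10.45
tcp_pos: [0.5845, 0.0153, 0.2414]
eef_rot: [[0.003, 1.0, 0.0], [1.0, -0.003, -0.0], [-0.0, 0.0, -1.0]]
contact_force: [0.2, -0.1, -1.2]
finger_gap: 0.135
finger_force: 30.0
```

```bash

python3 -m handwheel '[{"gripper":0,"linear":[0,0,-1],"rotation":[0,0,0]},{"gripper":0,"linear":[0,0,-1],"rotation":[0,0,0]},{"gripper":0,"linear":[0,0,-1],"rotation":[0,0,0]}]'
python3 -m handwheel '[{"gripper":0,"linear":[0,0,-1],"rotation":[0,0,0]},{"gripper":0,"linear":[0,0,-1],"rotation":[0,0,0]},{"gripper":0,"linear":[0,0,-1],"rotation":[0,0,0]}]'
```

```text
time: 10.75
tcp_pos: [0.5845, 0.0153, 0.2404]
eef_rot: [[0.003, 1.0, 0.0], [1.0, -0.003, -0.0], [-0.0, 0.0, -1.0]]
contact_force: [-1.1, 0.8, -0.8]
finger_gap: 0.136
finger_force: 30.0
time: 11.05
tcp_pos: [0.5845, 0.0153, 0.2394]
eef_rot: [[0.003, 1.0, 0.0], [1.0, -0.003, -0.0], [-0.0, 0.0, -1.0]]
contact_force: [-0.5, -0.2, -1.1]
finger_gap: 0.136
finger_force: 30.0
```

No contact yet and the rod is at about 0.218, below the seat's top, so it is in the slot. I carry on to the catches.

```bash

for i in 1 2; do :; done
python3 -m handwheel '[{"gripper":0,"linear":[0,0,-1],"rotation":[0,0,0]},{"gripper":0,"linear":[0,0,-1.5],"rotation":[0,0,0]},{"gripper":0,"linear":[0,0,-1.5],"rotation":[0,0,0]}]'
python3 -m handwheel '[{"gripper":0,"linear":[0,0,-1],"rotation":[0,0,0]},{"gripper":0,"linear":[0,0,-1],"rotation":[0,0,0]},{"gripper":0,"linear":[0,0,-1],"rotation":[0,0,0]}]'
python3 -m handwheel '[{"gripper":0,"linear":[0,0,-1],"rotation":[0,0,0]},{"gripper":0,"linear":[0,0,-1],"rotation":[0,0,0]},{"gripper":0,"linear":[0,0,-1],"rotation":[0,0,0]}]'
```

```text
time: 11.35
tcp_pos: [0.5846, 0.0153, 0.2381]
eef_rot: [[0.003, 1.0, 0.0], [1.0, -0.003, 0.0], [0.0, 0.0, -1.0]]
contact_force: [0.1, -0.3, -0.1]
finger_gap: 0.136
finger_force: 30.0
time: 11.65
tcp_pos: [0.5847, 0.0155, 0.2376]
eef_rot: [[0.003, 1.0, 0.001], [1.0, -0.003, 0.001], [0.001, 0.001, -1.0]]
contact_force: [-1.7, 0.8, 5.9]
finger_gap: 0.139
finger_force: 30.0
time: 11.95
tcp_pos: [0.5849, 0.0157, 0.2373]
eef_rot: [[0.003, 1.0, 0.001], [1.0, -0.003, 0.001], [0.001, 0.001, -1.0]]
contact_force: [-1.6, 1.3, 9.1]
finger_gap: 0.135
finger_force: 30.0
```

```bash

python3 -m handwheel '[{"gripper":0,"linear":[0,0,-0.5],"rotation":[0,0,0]},{"gripper":0,"linear":[0,0,-0.5],"rotation":[0,0,0]},{"gripper":0,"linear":[0,0,-0.5],"rotation":[0,0,0]}]'
python3 -m handwheel '[{"gripper":0,"linear":[0,0,-0.5],"rotation":[0,0,0]},{"gripper":0,"linear":[0,0,-0.5],"rotation":[0,0,0]},{"gripper":0,"linear":[0,0,-0.5],"rotation":[0,0,0]}]'
```

```text
time: 12.25
tcp_pos: [0.5852, 0.0163, 0.2363]
eef_rot: [[0.002, 1.0, 0.002], [1.0, -0.002, 0.002], [0.002, 0.002, -1.0]]
contact_force: [-0.4, 1.8, 3.8]
finger_gap: 0.139
finger_force: 30.0
time: 12.55
tcp_pos: [0.5852, 0.0162, 0.2357]
eef_rot: [[0.002, 1.0, 0.002], [1.0, -0.002, 0.001], [0.001, 0.002, -1.0]]
contact_force: [-0.6, 2.3, 4.9]
finger_gap: 0.134
finger_force: 30.0
```

```bash

python3 -m handwheel '[{"gripper":0,"linear":[0,0.8,-1],"rotation":[0,0,0]},{"gripper":0,"linear":[0,0.8,-1],"rotation":[0,0,0]},{"gripper":0,"linear":[0,0.8,-1],"rotation":[0,0,0]}]'
python3 -m handwheel '[{"gripper":0,"linear":[0,0,-1],"rotation":[0,0,0]},{"gripper":0,"linear":[0,0,-1],"rotation":[0,0,0]},{"gripper":0,"linear":[0,0,-1],"rotation":[0,0,0]}]'
```

```text
time: 12.85
tcp_pos: [0.5853, 0.0165, 0.2349]
eef_rot: [[0.003, 1.0, 0.002], [1.0, -0.003, 0.001], [0.001, 0.002, -1.0]]
contact_force: [-0.3, 0.8, 5.7]
finger_gap: 0.132
finger_force: 30.0
time: 13.15
tcp_pos: [0.5854, 0.0165, 0.2338]
eef_rot: [[0.003, 1.0, 0.002], [1.0, -0.003, 0.001], [0.001, 0.002, -1.0]]
contact_force: [-0.8, 1.5, 6.0]
finger_gap: 0.134
finger_force: 30.0
```

```bash

python3 -m handwheel '[{"gripper":0,"linear":[0,0.3,-1],"rotation":[0,0,0]},{"gripper":0,"linear":[0,0.3,-1],"rotation":[0,0,0]},{"gripper":0,"linear":[0,0.3,-1],"rotation":[0,0,0]}]'
python3 -m handwheel '[{"gripper":0,"linear":[0,0,-1],"rotation":[0,0,0]},{"gripper":0,"linear":[0,0,-1],"rotation":[0,0,0]},{"gripper":0,"linear":[0,0,-1],"rotation":[0,0,0]}]'
```

```text
time: 13.45
tcp_pos: [0.5854, 0.0165, 0.2325]
eef_rot: [[0.003, 1.0, 0.002], [1.0, -0.003, 0.0], [0.0, 0.002, -1.0]]
contact_force: [1.5, 1.2, 4.7]
finger_gap: 0.132
finger_force: 30.0
time: 13.75
tcp_pos: [0.5848, 0.0165, 0.2306]
eef_rot: [[0.003, 1.0, 0.001], [1.0, -0.003, -0.0], [-0.0, 0.001, -1.0]]
contact_force: [3.8, 1.4, 1.0]
finger_gap: 0.138
finger_force: 30.0
```

```bash

python3 -m handwheel '[{"gripper":0,"linear":[0.6,0.3,-1],"rotation":[0,0,0]},{"gripper":0,"linear":[0.6,0.3,-1],"rotation":[0,0,0]},{"gripper":0,"linear":[0.6,0.3,-1],"rotation":[0,0,0]}]'
python3 -m handwheel '[{"gripper":0,"linear":[0,0,-1],"rotation":[0,0,0]},{"gripper":0,"linear":[0,0,-1],"rotation":[0,0,0]},{"gripper":0,"linear":[0,0,-1],"rotation":[0,0,0]}]'
```

```text
time: 14.05
tcp_pos: [0.5847, 0.0166, 0.2292]
eef_rot: [[0.003, 1.0, -0.001], [1.0, -0.003, -0.0], [-0.0, -0.001, -1.0]]
contact_force: [2.4, 0.6, -2.1]
finger_gap: 0.138
finger_force: 30.0
time: 14.35
tcp_pos: [0.5846, 0.0166, 0.2284]
eef_rot: [[0.003, 1.0, -0.001], [1.0, -0.003, -0.0], [-0.0, -0.001, -1.0]]
contact_force: [0.8, 0.8, -2.4]
finger_gap: 0.134
finger_force: 30.0
```

```bash

python3 -m handwheel '[{"gripper":0,"linear":[0,0,-1],"rotation":[0,0,0]},{"gripper":0,"linear":[0,0,-1],"rotation":[0,0,0]},{"gripper":0,"linear":[0,0,-1],"rotation":[0,0,0]}]'
python3 -m handwheel '[{"gripper":0,"linear":[0,0,-1],"rotation":[0,0,0]},{"gripper":0,"linear":[0,0,-1],"rotation":[0,0,0]},{"gripper":0,"linear":[0,0,-1],"rotation":[0,0,0]}]'
python3 -m handwheel '[{"gripper":0,"linear":[0,0,-1],"rotation":[0,0,0]},{"gripper":0,"linear":[0,0,-1],"rotation":[0,0,0]},{"gripper":0,"linear":[0,0,-1],"rotation":[0,0,0]}]'
```

```text
time: 14.65
tcp_pos: [0.5846, 0.0166, 0.2276]
eef_rot: [[0.003, 1.0, -0.001], [1.0, -0.003, -0.0], [-0.0, -0.001, -1.0]]
contact_force: [-0.1, 0.9, -2.8]
finger_gap: 0.134
finger_force: 30.0
time: 14.95
tcp_pos: [0.5848, 0.0167, 0.2267]
eef_rot: [[0.003, 1.0, -0.001], [1.0, -0.003, -0.0], [-0.0, -0.001, -1.0]]
contact_force: [0.5, 0.3, -2.4]
finger_gap: 0.134
finger_force: 30.0
time: 15.25
tcp_pos: [0.5852, 0.0166, 0.226]
eef_rot: [[0.003, 1.0, 0.0], [1.0, -0.003, -0.0], [-0.0, 0.0, -1.0]]
contact_force: [-0.3, 0.1, -1.4]
finger_gap: 0.136
finger_force: 30.0
```

```bash

python3 -m handwheel '[{"gripper":0,"linear":[0,0,-1],"rotation":[0,0,0]},{"gripper":0,"linear":[0,0,-1],"rotation":[0,0,0]},{"gripper":0,"linear":[0,0,-1],"rotation":[0,0,0]}]'
python3 -m handwheel '[{"gripper":0,"linear":[0,0,-0.8],"rotation":[0,0,0]},{"gripper":0,"linear":[0,0,-0.8],"rotation":[0,0,0]},{"gripper":0,"linear":[0,0,-0.8],"rotation":[0,0,0]}]'
```

```text
time: 15.55
tcp_pos: [0.5852, 0.0166, 0.2258]
eef_rot: [[0.003, 1.0, 0.0], [1.0, -0.003, 0.0], [0.0, 0.0, -1.0]]
contact_force: [-2.6, 0.7, 5.6]
finger_gap: 0.135
finger_force: 30.0
time: 15.85
tcp_pos: [0.5852, 0.0166, 0.2257]
eef_rot: [[0.003, 1.0, 0.001], [1.0, -0.003, 0.001], [0.001, 0.001, -1.0]]
contact_force: [-4.2, 0.5, 9.0]
finger_gap: 0.136
finger_force: 30.0
```

A firm stop at TCP z 0.2258 puts the rod at 205 mm, so it is home. I ease the load, open and withdraw upward.

```bash

python3 -m handwheel '[{"gripper":0,"linear":[-0.5,0,1.5],"rotation":[0,0,0]},{"gripper":0,"linear":[-0.5,0,1.5],"rotation":[0,0,0]},{"gripper":0.4,"linear":[-0.5,0,1.5],"rotation":[0,0,0]},{"gripper":0.4,"linear":[-0.5,0,1.5],"rotation":[0,0,0]},{"gripper":0.4,"linear":[-0.5,0,1.5],"rotation":[0,0,0]},{"gripper":0.4,"linear":[-0.5,0,1.5],"rotation":[0,0,0]},{"gripper":0.4,"linear":[-0.5,0,1.5],"rotation":[0,0,0]}]'
```

```text
time: 16.55
tcp_pos: [0.5846, 0.0166, 0.2255]
eef_rot: [[0.003, 1.0, -0.0], [1.0, -0.003, -0.0], [-0.0, -0.0, -1.0]]
contact_force: [0.8, -1.0, -0.8]
finger_gap: 0.389
finger_force: 0.0
```

```bash

python3 -m handwheel '[{"gripper":0.4,"linear":[0,0,10],"rotation":[0,0,0]},{"gripper":0.4,"linear":[0,0,25],"rotation":[0,0,0]},{"gripper":0.4,"linear":[0,0,50],"rotation":[0,0,0]},{"gripper":0.4,"linear":[0,0,90],"rotation":[0,0,0]},{"gripper":0.4,"linear":[0,0,130],"rotation":[0,0,0]},{"gripper":0.4,"linear":[-40,-40,140],"rotation":[0,0,0]},{"gripper":0.4,"linear":[-80,-80,140],"rotation":[0,0,0]},{"gripper":0.4,"linear":[-80,-80,140],"rotation":[0,0,0]}]'
python3 snap.py w6
python3 - <<'E'
from h import *
w=cv2.imread("raw_w6.png");a=imaging.read_camera("scene")[...,::-1]
cr=lambda i,x,y,ww,h,s: cv2.resize(i[y:y+h,x:x+ww],None,fx=s,fy=s,interpolation=cv2.INTER_CUBIC)
cv2.imwrite("pics/end.png",np.hstack([cr(np.ascontiguousarray(a),295,135,100,115,4),cr(w,330,0,200,230,2)]))
E
```

```text
time: 17.35
tcp_pos: [0.5026, -0.0698, 0.3682]
eef_rot: [[0.011, 1.0, 0.003], [1.0, -0.011, 0.002], [0.002, 0.003, -1.0]]
contact_force: [0.3, -1.4, 0.3]
finger_gap: 0.402
finger_force: 0.0
[[318. 388.]
 [375.  88.]
 [436.  71.]]
```

View pics/end.png

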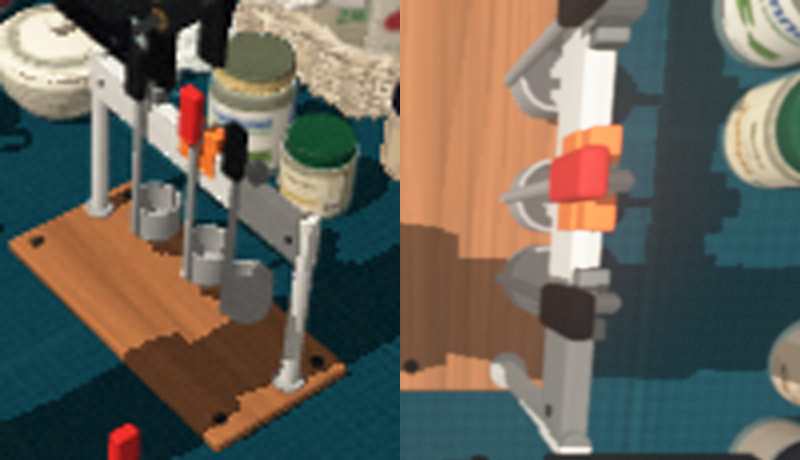

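The red dipper hangs in the orange seat (crop 190,115), upright. Its cup lines up with the other two, both black dippers are in place, and the arm is clear.

```bash
python3 -c "
from h import *
print(job.sign_off())"
```

```text
the job is handed in; nothing more can be done
None
```

The red-gripped dipper now hangs in the orange middle seat, pressed home until the rod stopped on the bar and then released; the last pictures show it upright with both black dippers in place, and the job is handed in, though no verdict was shown.

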